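# Feed one coffee capsule with a full turn of the handwheel

### The arm

A 6-joint arm with a two-finger parallel gripper is mounted at the origin on a cart in front of the work surface, level with it; the furniture and walls round the work are solid. World frame = base frame: x ahead of the robot, y to its left, z up, the work surface at z = 0. Lengths are in m, angles in degrees, forces in N, time in s.
With the tool pointing down it reaches from about 0.25 to 0.725 m from the base axis. Payload 9.7 kg.
Tool frame: the origin (TCP) lies midway between the tips of the shut fingers; the grasp point (between the pads) lies 19 mm behind it; z points along the fingers, y is the line along which they close (so a half turn about z gives the same grasp; the last joint's range is limited). The gripper opens to 85 mm and grips with 20 to 120 N. Pads are 22 mm wide; open, the fingers measure 114 mm over their backs; the gripper's body (76 mm by 85 mm) begins 54 mm behind the grasp point. The pads swing forward as they close: fully open they stand 13 mm farther back than shut.
Start: joints at [-74.255, 4.979, 10.078, 95.1, 0, 90], TCP at [0.149, -0.529, 0.231] pointing down, gripper open.
Joint ranges: [-179.16, 179.16], [-48.56, 103.87], [-65.8, 70.77], [-126.05, 130.52], [-82.76, 87.17], [-180, 180]. Speed limits (degrees/s): [127.2, 127.2, 147.25, 180, 180, 180].

### API

Orientations are given as [roll, pitch, yaw] about the fixed x, y, z axes, in that order (R = Rz(yaw) Ry(pitch) Rx(roll)).
In Python, from workcell import bot gives the robot as it stands.
- The arm moves only by the shell command python3 -m crank 'ROWS' [FORCE]. ROWS is JSON, a list of rows, each an object with "gripper": the finger opening in mm, from 0 to 85.4; "travel": the shift along the tool's x, y, z in mm, a list of three; "twist": the turn, a rotation vector about the tool's x, y, z in rad, a list of three. In form: [{"gripper": gripper, "travel": [tx, ty, tz], "twist": [rx, ry, rz]}, ...]. A call has 1 to 12 rows; each row shifts and turns the commanded pose from where the row before left it, along the tool's axes as they then stand; what a row does not reach is not made up. A row lasts 1/8 s, in which the tool goes at most 62.5 mm and 10.7 degrees, less where a joint would pass 70% of its speed; a pose out of reach is approached as far as the arm can. A call is refused whole if a number of a shift passes 62.5 or a number of a turn 0.188, either way. A call with a gripper value outside its range is refused whole. The fingers move at their own pace and stop on an object; FORCE is the grip in N (left out, the last holds). Time passes only in rows, so rows that do not move let the fingers close. It gives the time, the measured TCP pose, the force, the opening and the grip force at its end, in the units of the state.
- bot.get_obs(): the state, without advancing time (a new reading comes with each control period).
- bot.camera(name): name is "side" or "top"; returns the picture (480x640x3 uint8, red, green, blue); there is no depth.
- bot.calibration(name): a dict with "vfov" (degrees; the focal length in pixels is half the picture's height over the tangent of half this angle, whatever the lens; pixels are square), "cx", "cy" (the principal point, pixels), "camera_from_world" (4x4, takes a point from world to camera coordinates). Camera axes: x right, y down, z forward; pixel columns grow to the right and rows downward; lengths in m; the calibration is good to about 2 mm. A picture is of the moment at which its call begins. calibration takes no time and is no camera call.
- bot.job_done(): hands the job in; it is judged then, once.
The state is a dict: "time": time; "q": joint angles; "qd": joint speeds; "joint_efforts": joint torques, N m; "ee_pos": TCP position; "tcp_rot": TCP orientation; "wrist_force": force on the tool from outside, world axes, zero at the start; "torque": the same for the moment, N m; "opening": finger opening in m; "grasp_force": force on a finger pad.
Only numpy, scipy, OpenCV 4.12 (cv2) and the standard library are available. Lean on these libraries where they do the work, as an engineer would, in place of code of your own. Each camera call takes 0.05 s, during which the arm holds its last target. There are 200 camera calls.

### The job

Stand the copper coffee capsule upright in the loading bay of the hand-cranked capsule feeder, then turn the feeder's handwheel clockwise (seen from above) by its black handle through one full revolution, until it comes up against its stop, so that the pusher shoves the capsule onto the green delivery pad and draws fully home again. The handle stands on a weak sprung foot: let it run on its own circle and never strain it inward or outward with more than about a kilo's pull, and leave the green capsule and the other things on the worktop alone.

Things in the scene. Friction and masses are not known exactly. Their poses are not given: they have to be found in the camera images.
- axis_mid (a point): capsule feeder, fixed to the worktop: grey base plate 310 x 140 x 12 mm, white housing, level steel flywheel 136 mm across (rim top 72 mm above the worktop, brass hub 79 mm), beyond it an aluminium feed track. Axes: x from wheel to track, as the pusher pushes (away from the robot), z up. This point is 73 mm over the worktop; the wheel's vertical axis is up to 15 mm off it along x (clamped, not measured), 0 along y
- wheel (a joint): flywheel angle in rad, growing clockwise seen from above: 0 home, 6.28 home again after one revolution; rigid stops at both. Starts 0.02 to 0.12. The crank arm is clamped on it at an angle that differs by up to 0.5 rad, so at the start the handle is on the robot's side of the axis within 0.65 rad of axis_mid's -x. Turning takes 3 to 8 N at the handle; let go, the wheel stays put
- knob (a point): centre of the black upright cylindrical handle on the crank arm: 20 mm in diameter, 40 mm tall, top 117 mm above the worktop; it spins freely on its vertical pin (its own yaw means nothing), so a gripper can hold it without turning
- flex (a joint): strain of the handle's sprung foot along the crank arm, in m: 0 unstrained, + outward from the wheel's axis; it gives 1 mm per 4 N and must stay within 2.5 mm (10 N). The handle is clamped on the arm 44 to 56 mm from the wheel's axis, not measured: so its circle is known only roughly beforehand and must be felt; dragging the handle off its circle strains the foot
- pusher (a joint): travel in m of the orange pusher (38 mm wide, 14 mm tall) along the track: 0 fully home, 0.055 fully out. The wheel drives it out over the first half of its turn and back over the second half
- bay (a point): middle of the loading bay, on the floor of the track, 18 mm over the worktop, 126 mm along x from axis_mid; axes the same. The track is a straight channel along x, 43 mm wide between walls 13 mm tall above its floor; the home pusher's face stands 27 to 57 mm behind it (towards -x); the end wall is 74 mm ahead
- delivery (a point): place on the track floor, about the middle of the green pad, where one stroke leaves the capsule (within 15 mm along x); 31.5 mm from bay along x; axes the same
- copper_centre (a point): half-way up the copper capsule's axis (z along its axis). The capsule stands on a flange 37 mm in diameter and 3 mm thick; above it the body tapers from 31 mm to 29 mm and is rounded off at the top, 31 mm tall in all, 30 g, rigid
- green_centre (a point): the same point of the green capsule, of the same shape; not to be moved
- mug: green mug, 96 mm tall, loose, a bystander; origin at its underside
- honey: honey jar with red lid, 86 mm tall, loose, a bystander; origin at its underside
- tomato_tin: tomato tin, 110 mm tall, loose, a bystander; origin at its underside
- spice_jar: spice jar with black cap, 105 mm tall, loose, a bystander; origin at its underside
Mind the look-alikes: they are no part of the job. Of the things shaped like the part that bears copper_centre, the copper one is meant.

How it is judged (in metres and radians):
On the way, in this order (a step that is already met when the one before it is completed fails the run):
1. the copper capsule stands upright on the floor of the loading bay, let go (y of copper_centre in the frame of bay between -0.006 and 0.006 m and x of copper_centre in the frame of bay between -0.008 and 0.008 m and z of copper_centre in the frame of bay below 0.0185 m and angle between copper_centre's own z axis and vertical below 0.12 rad and contact force between the fingers and capsule_copper below 0.1 N), for 0.2 s.
2. the wheel has driven the pusher out to the full stroke (value of joint pusher above 0.053 m), for 0.05 s.
At the end, for the whole second after the job is handed in: the wheel stands within 0.05 rad of one full revolution, at its stop, the pusher home; the copper capsule is upright (0.12 rad) and at rest on the track's floor, between 18 mm short of and 20 mm beyond the delivery place (value of joint wheel above 6.23 rad and y of copper_centre in the frame of delivery between -0.006 and 0.006 m and x of copper_centre in the frame of delivery between -0.018 and 0.02 m and z of copper_centre in the frame of delivery below 0.0185 m and angle between copper_centre's own z axis and vertical below 0.12 rad and linear speed of capsule_copper below 0.01 m/s); the robot touches nothing.
It fails at once if the handle is strained off its circle, inward or outward, by more than 2.5 mm (10 N) (value of joint flex above 0.0025 m or value of joint flex below -0.0025 m).
It fails at once if the green capsule is moved by more than 15 mm (distance of green_centre from where it was at the start of the episode above 0.015 m).
It fails at once if a bystander is moved by more than 20 mm (distance of any of mug, honey, tomato_tin, spice_jar from where it was at the start of the episode above 0.02 m).
It also fails if it takes over 72 s, if anything falls off the work surface, if the arm or the gripper's body presses on something with over 40 N, if the wrist force passes 120 N, or if a joint passes its speed limit or range.

## Working session

There is one attempt and no reset: what is moved stays moved. The work goes in short steps, Python scripts to look and compute and a shell command to move; the robot and the scene stay as the last step left them, time stands still between calls to the robot, and variables do not carry over. Pictures are saved under pics/ and viewed, at most 10 in all, crops included, and the job is handed in when it is done.

```bash
mkdir -p pics; ls; python3 - <<'E'
from workcell import bot
import cv2,json
for n in("side","top"):
    cv2.imwrite(f"pics/{n}0.png",bot.camera(n)[:,:,::-1])
    c=bot.calibration(n);print(n,c)
print(bot.get_obs())
E
```

```text
pics
side {'vfov': 48.893658850874544, 'cx': 314.34808185384156, 'cy': 242.41866487403246, 'camera_from_world': array([[ 0.9090762 , -0.41617458,  0.01947247, -0.42292399],
       [-0.1715167 , -0.41643006, -0.89284267,  0.32573405],
       [ 0.37968735,  0.80832217, -0.44994755,  0.47164043],
       [ 0.        ,  0.        ,  0.        ,  1.        ]])}
top {'vfov': 56.95864173906719, 'cx': 316.92069060064773, 'cy': 237.9262239643843, 'camera_from_world': array([[ 2.44387353e-02, -9.99698772e-01,  2.26142223e-03,
         3.04439289e-01],
       [-9.95323422e-01, -2.45431204e-02, -9.34286900e-02,
         6.36920329e-01],
       [ 9.34560490e-02,  3.24325045e-05, -9.95623406e-01,
         8.98247255e-01],
       [ 0.00000000e+00,  0.00000000e+00,  0.00000000e+00,
         1.00000000e+00]])}
{'time': 0.1, 'q': array([-7.42550635e+01,  5.00803238e+00,  1.00402048e+01,  9.50982342e+01,
       -4.66806772e-04,  9.00004868e+01]), 'qd': array([-0.01030374, -0.14290437,  0.19377593,  0.01106993,  0.04075556,
       -0.08914108]), 'joint_efforts': array([ 6.85458290e-04, -5.21561587e+01,  4.65653229e+01,  1.58926053e-02,
        4.71930548e-06, -1.07734442e-05]), 'ee_pos': array([ 0.14919212, -0.52918291,  0.23066399]), 'tcp_rot': array([-1.79933938e+02,  4.67367762e-04,  1.57444502e+01]), 'wrist_force': array([-0.35917752, -0.73201398,  0.26766629]), 'torque': array([ 0.01888907, -0.0377711 , -0.02426632]), 'grasp_force': 0.0, 'opening': 0.08530040018031021}
```

View pics/side0.png

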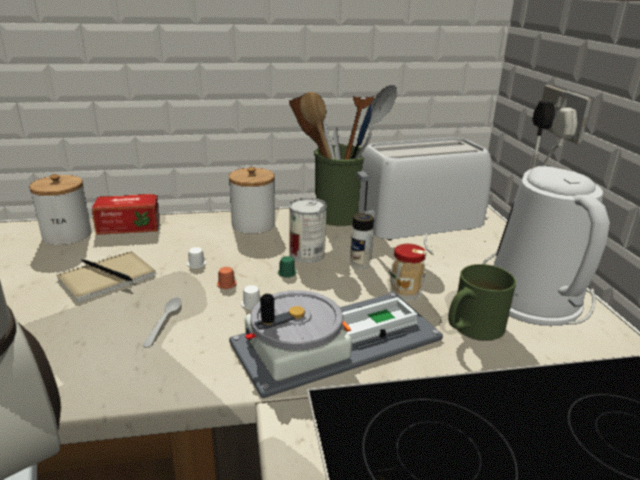

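View pics/top0.png

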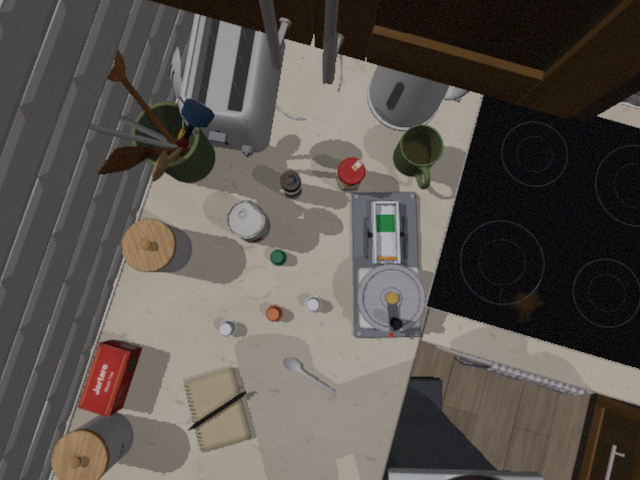

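Candidates for the copper capsule are the orange-copper one at side (227,278) / top (274,314), the green one at (287,266) / (278,257), and the white ones at (196,258) / (227,328) and (251,297) / (313,304). By its colour I choose the first. I'll check it in a close crop.

```bash
cat >h.py <<'E'
import numpy as np,cv2
from scipy.optimize import least_squares
from workcell import bot
def cam(n):
    c=bot.calibration(n);return 240/np.tan(np.radians(c["vfov"])/2),c["cx"],c["cy"],np.array(c["camera_from_world"])
def proj(n,p):
    f,cx,cy,T=cam(n);q=T[:3,:3]@np.asarray(p)+T[:3,3];return np.array([cx+f*q[0]/q[2],cy+f*q[1]/q[2]])
def tri(s,t):
    r=least_squares(lambda p:np.r_[proj("side",p)-s,proj("top",p)-t],[.5,-.2,.05]);return r.x.round(4),np.abs(r.fun).max().round(2)
def atz(n,u,z):
    return least_squares(lambda p:proj(n,[*p,z])-u,[.5,-.2]).x.round(4)
E
python3 - <<'E'
from h import *
s=cv2.imread("pics/side0.png");t=cv2.imread("pics/top0.png")
a=cv2.resize(s[255:385,205:445],None,fx=3.3,fy=3.3,interpolation=cv2.INTER_CUBIC)[:,:790]
b=cv2.resize(t[185:345,255:435],None,fx=3.7,fy=3.7,interpolation=cv2.INTER_CUBIC)
cv2.imwrite("pics/c1.png",a);cv2.imwrite("pics/c2.png",b)
for n,r in(("side",s),("top",t)):
    h=cv2.cvtColor(r,cv2.COLOR_BGR2HSV)
    for nm,lo,hi in(("cop",(4,130,90),(14,255,255)),("grn",(70,100,30),(95,255,160)),("pad",(50,130,60),(75,255,255)),("hub",(15,120,120),(25,255,255))):
        m=cv2.inRange(h,lo,hi);k,_,st,c=cv2.connectedComponentsWithStats(m)
        print(n,nm,[(*st[i][:5],*c[i].round(1)) for i in range(1,k) if 25<st[i][4]<400])
E
```

```text
side cop [(np.int32(218), np.int32(267), np.int32(18), np.int32(22), np.int32(289), np.float64(225.9), np.float64(278.1)), (np.int32(342), np.int32(321), np.int32(8), np.int32(10), np.int32(40), np.float64(345.6), np.float64(326.3))]
side grn [(np.int32(279), np.int32(257), np.int32(16), np.int32(20), np.int32(222), np.float64(286.6), np.float64(266.8))]
side pad [(np.int32(369), np.int32(310), np.int32(24), np.int32(12), np.int32(157), np.float64(381.0), np.float64(315.7))]
side hub [(np.int32(49), np.int32(175), np.int32(12), np.int32(5), np.int32(26), np.float64(54.5), np.float64(176.5)), (np.int32(230), np.int32(177), np.int32(38), np.int32(9), np.int32(70), np.float64(247.8), np.float64(181.5)), (np.int32(30), np.int32(181), np.int32(52), np.int32(12), np.int32(86), np.float64(54.3), np.float64(189.0)), (np.int32(407), np.int32(271), np.int32(14), np.int32(10), np.int32(30), np.float64(414.1), np.float64(275.4)), (np.int32(289), np.int32(307), np.int32(15), np.int32(9), np.int32(110), np.float64(296.3), np.float64(311.0))]
top cop [(np.int32(267), np.int32(305), np.int32(16), np
[... 399 characters left out ...]
64(223.8)), (np.int32(271), np.int32(250), np.int32(15), np.int32(15), np.int32(176), np.float64(278.0), np.float64(257.1))]
top pad [(np.int32(377), np.int32(215), np.int32(18), np.int32(17), np.int32(280), np.float64(385.1), np.float64(222.7))]
top hub [(np.int32(140), np.int32(240), np.int32(10), np.int32(10), np.int32(64), np.float64(144.6), np.float64(244.2)), (np.int32(378), np.int32(257), np.int32(18), np.int32(3), np.int32(36), np.float64(386.5), np.float64(257.6)), (np.int32(386), np.int32(293), np.int32(12), np.int32(11), np.int32(101), np.float64(391.6), np.float64(298.0)), (np.int32(70), np.int32(457), np.int32(9), np.int32(11), np.int32(75), np.float64(73.9), np.float64(462.1))]
```

View pics/c1.png

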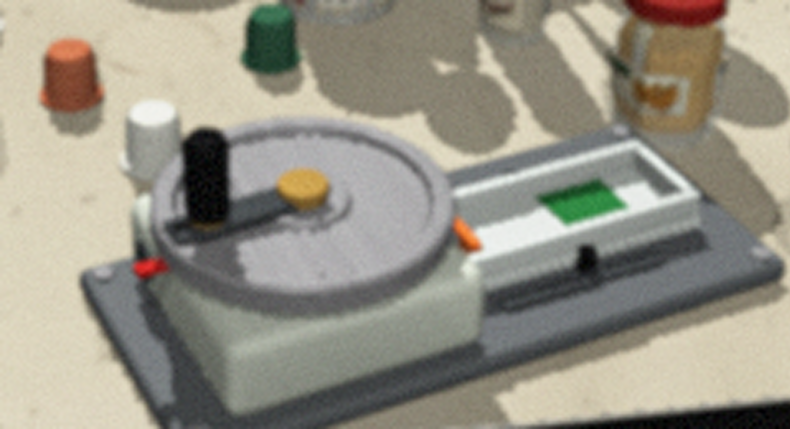

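View pics/c2.png

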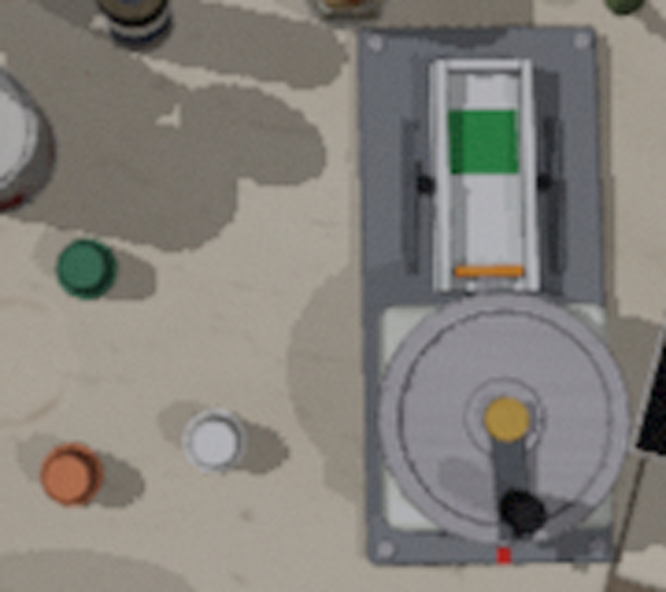

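c1 shows the copper capsule standing upright at crop (70,75), which is full side (226,278). c2 shows it at crop (72,475), full top (274,313), clearly apart from the green and white ones. In c2 the handle is at (524,512) and the hub at (508,419).

```bash
python3 - <<'E'
from h import *
C=lambda p:np.array([205,255])+np.array(p)/3.3-.35
D=lambda p:np.array([255,185])+np.array(p)/3.7-.35
for n,s,t in(("cop top",(70,50),(70,475)),("grn top",(271,15),(86,266)),("hub",(303,186),(508,419)),("knob top",(206,138),(525,513)),("padA near-right... left-far",(592,182),(517,110)),("pad left-near",(560,222),(452,173)),("pad c",(583,202),(485,142)),("white top",(153,108),(214,438)),("plate bolt farR",(762,250),(582,40)),("bolt nearL",(104,271),(386,549)),("bolt farL",(622,130),(376,42))):
    print(n,*tri(C(s),D(t)))
for p in((376,42),(582,40),(600,547),(386,549),(360,28),(595,28),(603,560),(367,560)):print("plate",atz("top",D(p),.012))
for p in((433,62),(533,62),(540,288),(434,288)):print("trackwall",atz("top",D(p),.031))
print("cop",atz("top",D((70,475)),.031),"knob",atz("top",D((525,513)),.117),"hub",atz("top",D((508,419)),.079),"white",atz("top",D((214,438)),.031),"grn",atz("top",D((86,266)),.031),"pusher front",atz("top",D((489,270)),.03))
E
```

```text
cop top [0.4718 0.4055 0.029 ] 0.21
grn top [0.5891 0.4002 0.0292] 0.43
hub [0.5114 0.169  0.0759] 0.69
knob top [0.466  0.1664 0.1138] 0.77
padA near-right... left-far [0.6704 0.1655 0.0396] 5.26
pad left-near [0.6554 0.1879 0.0039] 2.94
pad c [0.6647 0.1751 0.0222] 0.26
white top [0.4939 0.3258 0.0313] 0.02
plate bolt farR [0.7289 0.117  0.0139] 0.6
bolt nearL [0.4349 0.2265 0.0127] 0.85
bolt farL [0.7251 0.2367 0.0128] 0.69
plate [0.7238 0.2374]
plate [0.7279 0.1173]
plate [0.4371 0.1058]
plate [0.433 0.227]
plate [0.7318 0.2468]
plate [0.7352 0.1098]
plate [0.4299 0.1041]
plate [0.4266 0.2377]
trackwall [0.7094 0.2063]
trackwall [0.7108 0.1493]
trackwall [0.582  0.1444]
trackwall [0.5806 0.2041]
cop [0.4715 0.4055] knob [0.4648 0.1676] hub [0.5102 0.1701] white [0.4939 0.3258] grn [0.5881 0.4004] pusher front [0.5915 0.1731]
```

```bash
python3 -m crank '[{"gripper":85,"travel":[0,0,0],"twist":[0,0,-0.1667]},{"gripper":85,"travel":[0,0,0],"twist":[0,0,-0.1667]},{"gripper":85,"travel":[0,0,0],"twist":[0,0,-0.1667]},{"gripper":85,"travel":[0,0,0],"twist":[0,0,-0.1667]},{"gripper":85,"travel":[0,0,0],"twist":[0,0,-0.1667]},{"gripper":85,"travel":[0,0,0],"twist":[0,0,-0.1667]},{"gripper":85,"travel":[0,0,0],"twist":[0,0,-0.1667]},{"gripper":85,"travel":[0,0,0],"twist":[0,0,-0.1667]},{"gripper":85,"travel":[46,18,0],"twist":[0,0,0]},{"gripper":85,"travel":[46,18,0],"twist":[0,0,0]},{"gripper":85,"travel":[46,18,0],"twist":[0,0,0]},{"gripper":85,"travel":[46,18,0],"twist":[0,0,0]}]' 60
python3 -m crank '[{"gripper":60,"travel":[46,18,0],"twist":[0,0,0]},{"gripper":60,"travel":[46,18,0],"twist":[0,0,0]},{"gripper":60,"travel":[46,18,0],"twist":[0,0,0]},{"gripper":60,"travel":[46,18,0],"twist":[0,0,0]},{"gripper":60,"travel":[46,18,0],"twist":[0,0,0]},{"gripper":60,"travel":[46,18,0],"twist":[0,0,0]},{"gripper":60,"travel":[46,18,0],"twist":[0,0,0]},{"gripper":60,"travel":[46,18,0],"twist":[0,0,0]},{"gripper":60,"travel":[46,18,0],"twist":[0,0,0]},{"gripper":60,"travel":[46,18,0],"twist":[0,0,0]},{"gripper":60,"travel":[46,18,0],"twist":[0,0,0]},{"gripper":60,"travel":[46,18,0],"twist":[0,0,0]}]'
python3 -m crank '[{"gripper":60,"travel":[46,18,0],"twist":[0,0,0]},{"gripper":60,"travel":[46,18,0],"twist":[0,0,0]},{"gripper":60,"travel":[46,18,0],"twist":[0,0,0]},{"gripper":60,"travel":[0,0,0],"twist":[0,0,0]}]'
```

```text
time: 1.6
ee_pos: [0.2144, -0.3412, 0.2309]
tcp_rot: [-180.0, -0.0, 92.1]
wrist_force: [1.2, 0.6, 0.4]
opening: 0.0851
grasp_force: 0.0
time: 3.1
ee_pos: [0.4095, 0.2187, 0.231]
tcp_rot: [-180.0, 0.0, 92.2]
wrist_force: [1.1, 0.2, -0.1]
opening: 0.0602
grasp_force: 0.0
time: 3.6
ee_pos: [0.4583, 0.3593, 0.2287]
tcp_rot: [-179.8, 0.1, 92.3]
wrist_force: [-0.7, -1.3, -0.2]
opening: 0.0598
grasp_force: 0.0
```

```bash
python3 -m crank '[{"gripper":60,"travel":[23,7.5,0],"twist":[0,0,0]},{"gripper":60,"travel":[23,7.5,30],"twist":[0,0,0]},{"gripper":60,"travel":[0,0,50],"twist":[0,0,0]},{"gripper":60,"travel":[0,0,50],"twist":[0,0,0]},{"gripper":60,"travel":[0,0,20],"twist":[0,0,0]},{"gripper":60,"travel":[0,0,0],"twist":[0,0,0]}]'
python3 - <<'E'
from h import *
s=bot.camera("side")[:,:,::-1];t=bot.camera("top")[:,:,::-1]
a=cv2.resize(s[185:305,170:290],None,fx=3.3,fy=3.3,interpolation=cv2.INTER_CUBIC)
b=cv2.resize(t[250:370,220:340],None,fx=3.3,fy=3.3,interpolation=cv2.INTER_CUBIC)
cv2.imwrite("pics/d1.png",np.hstack([a,b]));print(bot.get_obs()["ee_pos"])
E
```

```text
time: 4.35
ee_pos: [0.4705, 0.402, 0.0797]
tcp_rot: [-179.8, 0.1, 92.1]
wrist_force: [-0.1, 0.2, 0.8]
opening: 0.06
grasp_force: 0.0
[0.47169347 0.40320809 0.08257469]
```

View pics/d1.png

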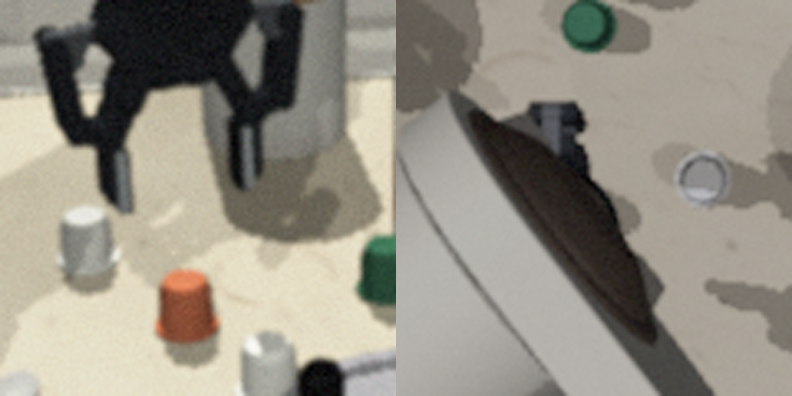

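```bash
python3 -m crank '[{"gripper":60,"travel":[2,0,40],"twist":[0,0,0]},{"gripper":60,"travel":[0,0,25],"twist":[0,0,0]},{"gripper":60,"travel":[0,0,13],"twist":[0,0,0]},{"gripper":60,"travel":[0,0,0],"twist":[0,0,0]},{"gripper":20,"travel":[0,0,0],"twist":[0,0,0]},{"gripper":20,"travel":[0,0,0],"twist":[0,0,0]},{"gripper":20,"travel":[0,0,0],"twist":[0,0,0]},{"gripper":20,"travel":[0,0,0],"twist":[0,0,0]},{"gripper":20,"travel":[0,0,0],"twist":[0,0,0]}]' 25
```

```text
time: 5.58
ee_pos: [0.472, 0.406, 0.005]
tcp_rot: [179.9, -0.1, 92.2]
wrist_force: [-0.6, -0.5, 6.2]
opening: 0.0293
grasp_force: 24.8
```

```bash
python3 -m crank '[{"gripper":20,"travel":[0,0,-40],"twist":[0,0,0]},{"gripper":20,"travel":[0,0,-50],"twist":[0,0,0]},{"gripper":20,"travel":[-10,6,-25],"twist":[0,0,0]},{"gripper":20,"travel":[-38,24,0],"twist":[0,0,0]},{"gripper":20,"travel":[-38,24,0],"twist":[0,0,0]},{"gripper":20,"travel":[-38,24,0],"twist":[0,0,0]},{"gripper":20,"travel":[-38,24,0],"twist":[0,0,0]},{"gripper":20,"travel":[-38,24,0],"twist":[0,0,0]},{"gripper":20,"travel":[-28,18,0],"twist":[0,0,0]},{"gripper":20,"travel":[-9,7,0],"twist":[0,0,0]},{"gripper":20,"travel":[0,0,0],"twist":[0,0,0]},{"gripper":20,"travel":[0,0,0],"twist":[0,0,0]}]'
python3 - <<'E'
from h import *
s=bot.camera("side")[:,:,::-1];t=bot.camera("top")[:,:,::-1]
cv2.imwrite("pics/side2.png",s);cv2.imwrite("pics/top2.png",t)
a=cv2.resize(s[240:360,300:440],None,fx=3.5,fy=3.5,interpolation=cv2.INTER_CUBIC)
t0=cv2.imread("pics/top0.png")
b=cv2.resize(t0[190:270,360:410],None,fx=6,fy=5.25,interpolation=cv2.INTER_CUBIC)
cv2.imwrite("pics/e1.png",np.hstack([a,b]));o=bot.get_obs();print(o["ee_pos"],o["opening"],o["grasp_force"])
for x in(0.632,):
  for n in("side","top"):print(n,proj(n,[.632,.1747,.018]),proj(n,o["ee_pos"]))
g=cv2.cvtColor(t0,cv2.COLOR_BGR2GRAY);print(g[195:262,382:392].mean(1).round().astype(int));print(g[205:220,365:405].mean(0).round().astype(int));print(g[235:250,365:405].mean(0).round().astype(int))
E
```

```text
time: 7.08
ee_pos: [0.6306, 0.1753, 0.1184]
tcp_rot: [-180.0, -0.0, 92.2]
wrist_force: [0.2, 0.7, -0.6]
opening: 0.0293
grasp_force: 25.1
[0.6306267  0.17530954 0.11845331] 0.02934423147167457 25.135382038133685
side [363.88192217 322.7370477 ] [366.98383474 268.04401123]
top [385.33888532 238.8240968 ] [393.28356417 234.69654554]
[ 76  80  91 101  97  97 155 177 139  97 139 168 176 176 176 176 176 177
 176 143  89  90  89  90  88  89  89  89  90  89  89  90  89  90  90  90
 105 157 176 176 176 175 176 176 176 176 176 176 177 177 176 177 177 177
 176 177 176 177 177 174 169 150 129 125 108 109 130]
[ 98  93  87  90  91  88 135 137 158 176 146 108 106 105 105 114 136 144
 142 140 140 140 140 143 145 144 140 133 128 132 120 156 176 149  95  70
  69  64  64  66]
[ 77  76  62  68  80  80  76 111 146 168 176 150 128 132 133 134 160 176
 177 176 177 177 176 177 177 177 173 168 167 166 153 129 158 176 144  82
  65  58  49  49]
```

View pics/e1.png

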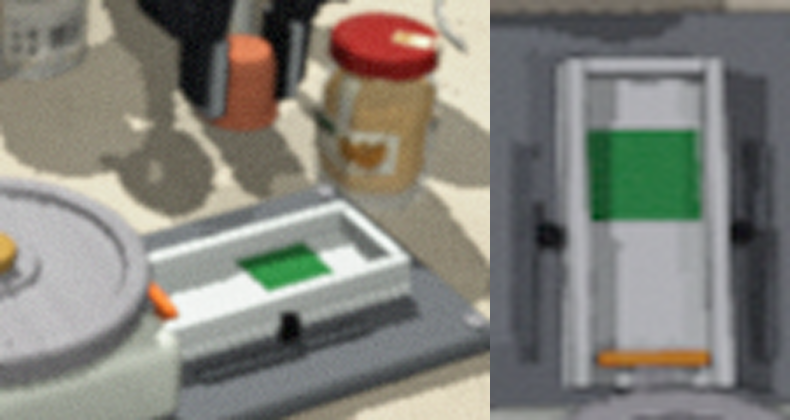

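```bash
python3 - <<'E'
from h import *
w=atz("top",[385.7,203.4],.031);f=atz("top",[385.5,204.8],.018);p=atz("top",[385.2,223],.018)
print("endwall top edge",w,"bay x",w[0]-.074,"floor",f,"pad",p,"bay",p-[.0315,0])
print("centre",atz("top",[386.3,242],.031),atz("top",[385.5,212],.031),"pusher",atz("top",[386.5,257],.032))
s=cv2.imread("pics/side2.png");h=cv2.cvtColor(s,cv2.COLOR_BGR2HSV);m=cv2.inRange(h,(4,130,60),(14,255,255))
k,_,st,c=cv2.connectedComponentsWithStats(m);print([(*st[i],*c[i].round(1)) for i in range(1,k) if st[i][4]>60])
for z in(.1134,.1289,.1444):print(proj("side",[.6306,.1753,z]))
# where channel centre at bay projects in side view
E
```

```text
endwall top edge [0.7058 0.1767] bay x 0.6318 floor [0.7051 0.1751] pad [0.6659 0.1753] bay [0.6344 0.1753]
centre [0.6241 0.1746] [0.6875 0.1769] pusher [0.5927 0.1741]
[(np.int32(290), np.int32(98), np.int32(27), np.int32(35), np.int32(254), np.float64(301.0), np.float64(115.3)), (np.int32(93), np.int32(204), np.int32(64), np.int32(30), np.int32(469), np.float64(122.6), np.float64(215.1)), (np.int32(132), np.int32(210), np.int32(19), np.int32(18), np.int32(71), np.float64(141.0), np.float64(217.9)), (np.int32(362), np.int32(250), np.int32(17), np.int32(27), np.int32(342), np.float64(371.2), np.float64(263.8)), (np.int32(179), np.int32(429), np.int32(36), np.int32(51), np.int32(686), np.float64(200.5), np.float64(456.6)), (np.int32(102), np.int32(437), np.int32(36), np.int32(14), np.int32(116), np.float64(119.5), np.float64(442.5)), (np.int32(41), np.int32(446), np.int32(20), np.int32(12), np.int32(65), np.float64(49.9), np.float64(450.8))]
[366.75757285 270.94845728]
[367.41795741 262.00616937]
[368.09003443 252.90555354]
```

```bash
python3 - <<'E'
from h import *
print("side pad",atz("side",[381,315.7],.018))
C=lambda p:np.array([300,240])+np.array(p)/3.5-.35
print("side end wall inner top left/right corners",atz("side",C((338,208)),.031),atz("side",C((388,258)),.031),"outer far corner",atz("side",C((408,262)),.031),"outer L",atz("side",C((342,200)),.031))
for n,z in((C((251,40)),.1444),(C((243,118)),.115)):print("cap",atz("side",n,z))
t=cv2.imread("pics/top2.png");h=cv2.cvtColor(t,cv2.COLOR_BGR2HSV);m=cv2.inRange(h,(4,130,60),(14,255,255))
k,_,st,c=cv2.connectedComponentsWithStats(m);print([(*st[i],*c[i].round(1)) for i in range(1,k) if st[i][4]>20 and 340<c[i][0]<440])
cv2.imwrite("pics/e2.png",cv2.resize(t[160:300,310:450],None,fx=4,fy=4,interpolation=cv2.INTER_CUBIC))
E
```

```text
side pad [0.6676 0.1809]
side end wall inner top left/right corners [0.7057 0.197 ] [0.7041 0.1521] outer far corner [0.7108 0.1458] outer L [0.7114 0.2023]
cap [0.6381 0.1785]
cap [0.6287 0.1652]
[(np.int32(384), np.int32(230), np.int32(6), np.int32(13), np.int32(35), np.float64(385.7), np.float64(236.9))]
```

View pics/e2.png

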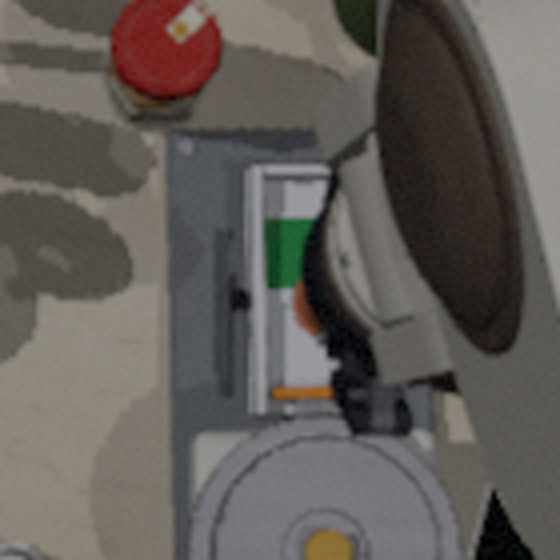

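```bash
python3 -m crank '[{"gripper":20,"travel":[-0.5,1.5,40],"twist":[0,0,0]},{"gripper":20,"travel":[0,0,28],"twist":[0,0,0]},{"gripper":20,"travel":[0,0,10],"twist":[0,0,0]},{"gripper":20,"travel":[0,0,0],"twist":[0,0,0]}]'; python3 -m crank '[{"gripper":20,"travel":[0,0,3],"twist":[0,0,0]},{"gripper":20,"travel":[0,0,3],"twist":[0,0,0]},{"gripper":20,"travel":[0,0,3],"twist":[0,0,0]},{"gripper":20,"travel":[0,0,0],"twist":[0,0,0]}]'
```

```text
time: 7.68
ee_pos: [0.6323, 0.1742, 0.0404]
tcp_rot: [-180.0, 0.0, 92.2]
wrist_force: [-0.8, -0.4, -0.1]
opening: 0.0295
grasp_force: 25.1
time: 8.18
ee_pos: [0.6325, 0.1738, 0.0311]
tcp_rot: [-180.0, 0.0, 92.2]
wrist_force: [-0.0, 0.5, -0.4]
opening: 0.0291
grasp_force: 25.1
```

```bash
python3 -m crank '[{"gripper":20,"travel":[0,0,3],"twist":[0,0,0]},{"gripper":20,"travel":[0,0,3],"twist":[0,0,0]},{"gripper":20,"travel":[0,0,1.5],"twist":[0,0,0]},{"gripper":20,"travel":[0,0,0],"twist":[0,0,0]}]'
```

```text
time: 8.68
ee_pos: [0.6326, 0.1738, 0.0236]
tcp_rot: [-180.0, 0.0, 92.2]
wrist_force: [-0.3, 1.2, 0.4]
opening: 0.0295
grasp_force: 25.1
```

```bash
python3 -m crank '[{"gripper":20,"travel":[0,0,1],"twist":[0,0,0]},{"gripper":20,"travel":[0,0,0.5],"twist":[0,0,0]},{"gripper":20,"travel":[0,0,0],"twist":[0,0,0]}]';python3 -m crank '[{"gripper":40,"travel":[0,0,0],"twist":[0,0,0]},{"gripper":40,"travel":[0,0,0],"twist":[0,0,0]},{"gripper":40,"travel":[0,0,0],"twist":[0,0,0]},{"gripper":40,"travel":[0,0,-10],"twist":[0,0,0]},{"gripper":40,"travel":[0,0,-20],"twist":[0,0,0]},{"gripper":40,"travel":[0,0,-40],"twist":[0,0,0]},{"gripper":40,"travel":[0,0,-40],"twist":[0,0,0]},{"gripper":40,"travel":[0,0,-20],"twist":[0,0,0]},{"gripper":40,"travel":[0,0,0],"twist":[0,0,0]}]'
python3 - <<'E'
from h import *
s=bot.camera("side")[:,:,::-1]
cv2.imwrite("pics/f1.png",cv2.resize(s[240:390,220:440],None,fx=3.5,fy=3.5,interpolation=cv2.INTER_CUBIC))
h=cv2.cvtColor(s,cv2.COLOR_BGR2HSV);m=cv2.inRange(h,(4,130,60),(14,255,255))
k,_,st,c=cv2.connectedComponentsWithStats(m);print([(*st[i],*c[i].round(1)) for i in range(1,k) if st[i][4]>20 and 340<c[i][0]<440 and c[i][1]>260])
for z in(.018,.0335,.049):print(proj("side",[.632,.1745,z]))
E
```

```text
time: 9.05
ee_pos: [0.6328, 0.1738, 0.023]
tcp_rot: [180.0, -0.0, 92.2]
wrist_force: [-1.5, -1.9, 6.0]
opening: 0.0292
grasp_force: 25.7
time: 10.18
ee_pos: [0.6337, 0.1741, 0.1557]
tcp_rot: [179.7, -0.1, 92.2]
wrist_force: [-0.2, -0.2, -0.3]
opening: 0.0398
grasp_force: 0.0
[(np.int32(397), np.int32(259), np.int32(24), np.int32(5), np.int32(37), np.float64(408.4), np.float64(261.4)), (np.int32(355), np.int32(304), np.int32(21), np.int32(23), np.int32(353), np.float64(365.3), np.float64(315.2)), (np.int32(342), np.int32(321), np.int32(8), np.int32(10), np.int32(41), np.float64(345.5), np.float64(326.2))]
[363.94343383 322.80448406]
[364.54663314 314.75103122]
[365.15996195 306.56233694]
```

View pics/f1.png

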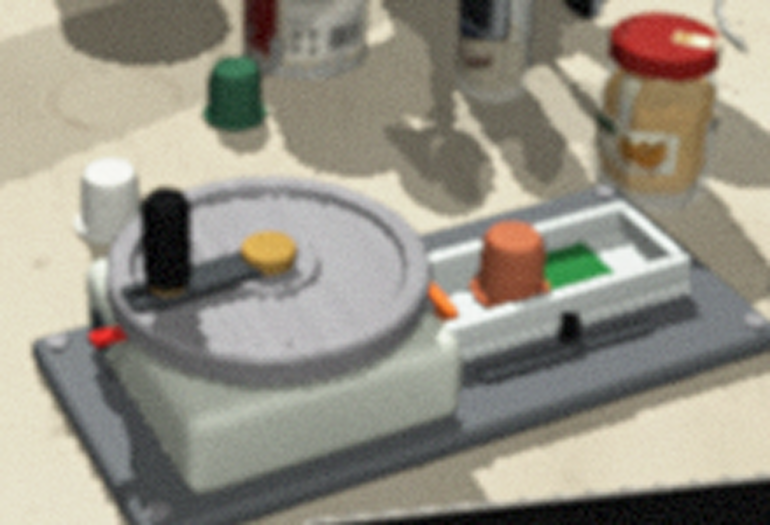

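f1 shows the copper capsule upright in the channel, with its blob centre at full side (365,315) against (364.5,314.8) predicted. The handle top is at crop (165,200).

```bash
python3 -c "
from workcell import bot
o=bot.get_obs();print(o['q'],o['tcp_rot'],o['ee_pos'])"
```

```text
[ 1.53620153e+01  1.89177285e+01  1.77509561e+01  8.87057557e+01
 -1.95882956e-03  1.03208577e+02] [ 1.79875453e+02 -2.72198698e-02  9.21534662e+01] [0.63312699 0.17393062 0.15363779]
```

```bash
python3 -m crank '[{"gripper":50,"travel":[0,0,0],"twist":[0,0,-0.1571]},{"gripper":50,"travel":[0,0,0],"twist":[0,0,-0.1571]},{"gripper":50,"travel":[0,0,0],"twist":[0,0,-0.1571]},{"gripper":50,"travel":[0,0,0],"twist":[0,0,-0.1571]},{"gripper":50,"travel":[0,0,0],"twist":[0,0,-0.1571]},{"gripper":50,"travel":[0,0,0],"twist":[0,0,-0.1571]},{"gripper":50,"travel":[0,0,0],"twist":[0,0,-0.1571]},{"gripper":50,"travel":[0,0,0],"twist":[0,0,-0.1571]},{"gripper":50,"travel":[0,0,0],"twist":[0,0,-0.1571]},{"gripper":50,"travel":[0,0,0],"twist":[0,0,-0.1571]}]';  python3 -m crank '[{"gripper":50,"travel":[42,0,0],"twist":[0,0,0]},{"gripper":50,"travel":[42,0,0],"twist":[0,0,0]},{"gripper":50,"travel":[42,0,0],"twist":[0,0,0]},{"gripper":50,"travel":[42,0,0],"twist":[0,0,0]},{"gripper":50,"travel":[0,0,0],"twist":[0,0,0]},{"gripper":50,"travel":[0,0,0],"twist":[0,0,0]}]'
python3 - <<'E'
from h import *
s=bot.camera("side")[:,:,::-1]
cv2.imwrite("pics/g1.png",cv2.resize(s[220:340,200:340],None,fx=4,fy=4,interpolation=cv2.INTER_CUBIC));print(bot.get_obs()["ee_pos"],bot.get_obs()["tcp_rot"])
E
```

```text
time: 11.48
ee_pos: [0.6321, 0.1736, 0.1509]
tcp_rot: [-180.0, -0.1, -177.5]
wrist_force: [0.1, 0.5, -1.0]
opening: 0.0497
grasp_force: 0.0
time: 12.22
ee_pos: [0.4649, 0.1675, 0.1519]
tcp_rot: [-180.0, 0.0, -177.8]
wrist_force: [-0.3, 0.6, -0.1]
opening: 0.0501
grasp_force: 0.0
[0.46520992 0.16745603 0.15179903] [-1.79991407e+02 -1.61432785e-02 -1.77839836e+02]
```

View pics/g1.png

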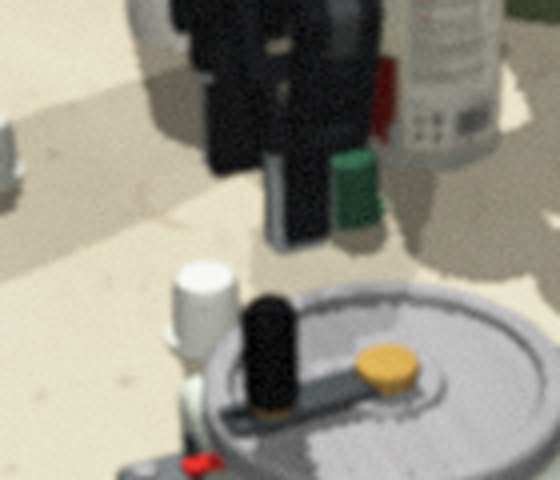

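```bash
python3 -m crank '[{"gripper":50,"travel":[0,0,34],"twist":[0,0,0]},{"gripper":50,"travel":[0,0,25],"twist":[0,0,0]},{"gripper":50,"travel":[0,0,9],"twist":[0,0,0]},{"gripper":50,"travel":[0,0,0],"twist":[0,0,0]}]'; python3 -m crank '[{"gripper":30,"travel":[0,0,0],"twist":[0,0,0]},{"gripper":12,"travel":[0,0,0],"twist":[0,0,0]},{"gripper":12,"travel":[0,0,0],"twist":[0,0,0]},{"gripper":12,"travel":[0,0,0],"twist":[0,0,0]},{"gripper":12,"travel":[0,0,0],"twist":[0,0,0]},{"gripper":12,"travel":[0,0,0],"twist":[0,0,0]}]' 25
```

```text
time: 12.78
ee_pos: [0.465, 0.1673, 0.0839]
tcp_rot: [-180.0, -0.1, -177.9]
wrist_force: [0.5, 0.8, 0.4]
opening: 0.0499
grasp_force: 0.0
time: 13.52
ee_pos: [0.4654, 0.1676, 0.0854]
tcp_rot: [180.0, 0.1, -177.8]
wrist_force: [-0.1, -0.3, 5.4]
opening: 0.0195
grasp_force: 25.0
```

```bash
cat >k.py <<'E'
import sys,json,os
from h import *
o=bot.get_obs();a=np.radians(2.15);R=np.array([[np.cos(a),np.sin(a)],[-np.sin(a),np.cos(a)]])
p=R@(o["ee_pos"][:2]-[.4654,.1676])*1e3;W=R@o["wrist_force"][:2]
L=json.load(open("log.json")) if os.path.exists("log.json") else []
L.append([*p,*W]);json.dump(L,open("log.json","w"));A=np.array(L)
def res(v):
    d=A[:,:2]-v[:2];n=np.hypot(*d.T);rh=d/n[:,None];F=-(A[:,2:]*rh).sum(1)
    return np.r_[(n-F/4-v[2])/.4,(v[0]-46)/2,(v[1]-.4)/1.5,(v[2]-47)/3]
v=least_squares(res,[46,.4,46]).x
d=p-v[:2];rh=d/np.hypot(*d);th=np.arctan2(d[1],-d[0])
print("t",round(o["time"],2),"p",p.round(2),"W",W.round(2),"Frad_out",(-W@rh).round(2),"c,r",v.round(2),"th",th.round(3),"z",o["ee_pos"][2].round(4),"max res",np.abs(res(v)[:len(A)]*.4).max().round(2))
n=int(sys.argv[1]);s=float(sys.argv[2]);q=p
for i in range(1,n+1):
    t=th+s*i;m=v[:2]+v[2]*np.array([-np.cos(t),np.sin(t)]);dd=m-q;q=m;print([round(-dd[0],1),round(dd[1],1)],end=" ")
print()
E
python3 k.py 3 .1
python3 -m crank '[{"gripper":12,"travel":[-0.2,4,0],"twist":[0,0,0]},{"gripper":12,"travel":[-0.5,4,0],"twist":[0,0,0]},{"gripper":12,"travel":[0,0,0],"twist":[0,0,0]},{"gripper":12,"travel":[0,0,0],"twist":[0,0,0]}]'; python3 k.py 4 .1
```

```text
t 13.53 p [-0.05  0.01] W [-0.09 -0.3 ] Frad_out -0.1 c,r [46.28  0.4  46.37] th -0.009 z 0.0854 max res 0.01
[np.float64(-0.2), np.float64(4.6)] [np.float64(-0.7), np.float64(4.6)] [np.float64(-1.1), np.float64(4.5)] 
time: 14.02
ee_pos: [0.4656, 0.1756, 0.0854]
tcp_rot: [180.0, 0.1, -177.8]
wrist_force: [-1.4, -1.4, 6.8]
opening: 0.0194
grasp_force: 25.2
t 14.03 p [0.48 7.96] W [-1.5  -1.37] Frad_out -1.27 c,r [46.26  0.76 46.5 ] th 0.156 z 0.0854 max res 0.16
[np.float64(-0.8), np.float64(4.6)] [np.float64(-1.4), np.float64(4.4)] [np.float64(-1.8), np.float64(4.3)] [np.float64(-2.3), np.float64(4.1)]
```

```bash
python3 -m crank '[{"gripper":12,"travel":[-0.8,4.6,0],"twist":[0,0,0]},{"gripper":12,"travel":[-1.4,4.4,0],"twist":[0,0,0]},{"gripper":12,"travel":[-1.8,4.3,0],"twist":[0,0,0]},{"gripper":12,"travel":[0,0,0],"twist":[0,0,0]},{"gripper":12,"travel":[0,0,0],"twist":[0,0,0]}]'; python3 k.py 5 .1
```

```text
time: 14.65
ee_pos: [0.469, 0.1891, 0.0854]
tcp_rot: [180.0, 0.1, -177.8]
wrist_force: [-1.4, -1.7, 6.8]
opening: 0.0189
grasp_force: 25.2
t 14.65 p [ 4.42 21.34] W [-1.47 -1.69] Frad_out -0.59 c,r [46.38  1.13 46.64] th 0.449 z 0.0854 max res 0.17
[np.float64(-2.2), np.float64(4.1)] [np.float64(-2.6), np.float64(3.9)] [np.float64(-3.0), np.float64(3.6)] [np.float64(-3.3), np.float64(3.3)] [np.float64(-3.6), np.float64(2.9)]
```

```bash
python3 -m crank '[{"gripper":12,"travel":[-2.2,4.1,0],"twist":[0,0,0]},{"gripper":12,"travel":[-2.6,3.9,0],"twist":[0,0,0]},{"gripper":12,"travel":[-3.0,3.6,0],"twist":[0,0,0]},{"gripper":12,"travel":[-3.3,3.3,0],"twist":[0,0,0]},{"gripper":12,"travel":[0,0,0],"twist":[0,0,0]},{"gripper":12,"travel":[0,0,0],"twist":[0,0,0]}]'; python3 k.py 5 .1
```

```text
time: 15.4
ee_pos: [0.4794, 0.2044, 0.0854]
tcp_rot: [180.0, 0.1, -177.8]
wrist_force: [-2.6, -0.2, 7.4]
opening: 0.019
grasp_force: 25.2
t 15.4 p [15.4  36.29] W [-2.58 -0.12] Frad_out -1.64 c,r [46.95  1.57 47.17] th 0.833 z 0.0854 max res 0.16
[np.float64(-3.5), np.float64(3.2)] [np.float64(-3.9), np.float64(2.6)] [np.float64(-4.2), np.float64(2.2)] [np.float64(-4.4), np.float64(1.8)] [np.float64(-4.5), np.float64(1.3)]
```

```bash
python3 -m crank '[{"gripper":12,"travel":[-3.5,3.2,0],"twist":[0,0,0]},{"gripper":12,"travel":[-3.9,2.6,0],"twist":[0,0,0]},{"gripper":12,"travel":[-4.2,2.2,0],"twist":[0,0,0]},{"gripper":12,"travel":[-4.4,1.8,0],"twist":[0,0,0]},{"gripper":12,"travel":[0,0,0],"twist":[0,0,0]},{"gripper":12,"travel":[0,0,0],"twist":[0,0,0]}]'; python3 k.py 6 .1
```

```text
time: 16.15
ee_pos: [0.495, 0.2148, 0.0854]
tcp_rot: [180.0, 0.1, -177.8]
wrist_force: [-2.8, -1.9, 8.0]
opening: 0.0193
grasp_force: 25.2
t 16.15 p [31.31 46.05] W [-2.82 -1.77] Frad_out 0.75 c,r [46.71  1.57 46.94] th 1.238 z 0.0854 max res 0.22
[np.float64(-4.5), np.float64(1.2)] [np.float64(-4.6), np.float64(0.9)] [np.float64(-4.7), np.float64(0.4)] [np.float64(-4.7), np.float64(-0.1)] [np.float64(-4.7), np.float64(-0.5)] [np.float64(-4.6), np.float64(-1.0)]
```

Well within limits; the circle is fitted, so I'll take longer arcs.

```bash
python3 -m crank '[{"gripper":12,"travel":[-4.5,1.2,0],"twist":[0,0,0]},{"gripper":12,"travel":[-4.6,0.9,0],"twist":[0,0,0]},{"gripper":12,"travel":[-4.7,0.4,0],"twist":[0,0,0]},{"gripper":12,"travel":[-4.7,-0.1,0],"twist":[0,0,0]},{"gripper":12,"travel":[-4.7,-0.5,0],"twist":[0,0,0]},{"gripper":12,"travel":[0,0,0],"twist":[0,0,0]},{"gripper":12,"travel":[0,0,0],"twist":[0,0,0]}]'; python3 k.py 7 .1
```

```text
time: 17.02
ee_pos: [0.5179, 0.2177, 0.0854]
tcp_rot: [179.9, 0.0, -177.8]
wrist_force: [-2.8, -0.3, 6.8]
opening: 0.0194
grasp_force: 25.2
t 17.02 p [54.34 48.12] W [-2.78 -0.17] Frad_out 0.62 c,r [46.79  1.54 47.02] th 1.731 z 0.0854 max res 0.22
[np.float64(-4.6), np.float64(-1.2)] [np.float64(-4.5), np.float64(-1.4)] [np.float64(-4.3), np.float64(-1.9)] [np.float64(-4.1), np.float64(-2.3)] [np.float64(-3.9), np.float64(-2.7)] [np.float64(-3.6), np.float64(-3.1)] [np.float64(-3.2), np.float64(-3.4)]
```

```bash
python3 -m crank '[{"gripper":12,"travel":[-4.6,-1.2,0],"twist":[0,0,0]},{"gripper":12,"travel":[-4.5,-1.4,0],"twist":[0,0,0]},{"gripper":12,"travel":[-4.3,-1.9,0],"twist":[0,0,0]},{"gripper":12,"travel":[-4.1,-2.3,0],"twist":[0,0,0]},{"gripper":12,"travel":[-3.9,-2.7,0],"twist":[0,0,0]},{"gripper":12,"travel":[-3.6,-3.1,0],"twist":[0,0,0]},{"gripper":12,"travel":[0,0,0],"twist":[0,0,0]},{"gripper":12,"travel":[0,0,0],"twist":[0,0,0]}]'; python3 k.py 8 .1
```

```text
time: 18.02
ee_pos: [0.5434, 0.2063, 0.0854]
tcp_rot: [179.9, 0.0, -177.8]
wrist_force: [-3.4, 1.3, 6.6]
opening: 0.0194
grasp_force: 25.2
t 18.02 p [79.37 35.72] W [-3.36  1.39] Frad_out 1.32 c,r [46.71  1.6  46.93] th 2.334 z 0.0854 max res 0.21
[np.float64(-3.0), np.float64(-3.6)] [np.float64(-2.9), np.float64(-3.7)] [np.float64(-2.5), np.float64(-4.0)] [np.float64(-2.1), np.float64(-4.2)] [np.float64(-1.6), np.float64(-4.4)] [np.float64(-1.2), np.float64(-4.5)] [np.float64(-0.7), np.float64(-4.6)] [np.float64(-0.3), np.float64(-4.7)]
```

```bash
python3 -m crank '[{"gripper":12,"travel":[-3.0,-3.6,0],"twist":[0,0,0]},{"gripper":12,"travel":[-2.9,-3.7,0],"twist":[0,0,0]},{"gripper":12,"travel":[-2.5,-4.0,0],"twist":[0,0,0]},{"gripper":12,"travel":[-2.1,-4.2,0],"twist":[0,0,0]},{"gripper":12,"travel":[-1.6,-4.4,0],"twist":[0,0,0]},{"gripper":12,"travel":[-1.2,-4.5,0],"twist":[0,0,0]},{"gripper":12,"travel":[-0.7,-4.6,0],"twist":[0,0,0]},{"gripper":12,"travel":[0,0,0],"twist":[0,0,0]},{"gripper":12,"travel":[0,0,0],"twist":[0,0,0]}]'; python3 k.py 8 .1
```

```text
time: 19.15
ee_pos: [0.5587, 0.1777, 0.0854]
tcp_rot: [179.9, 0.1, -177.8]
wrist_force: [-2.6, 1.1, 5.9]
opening: 0.0197
grasp_force: 25.0
t 19.15 p [93.63  6.63] W [-2.52  1.2 ] Frad_out 2.38 c,r [46.6   1.76 46.78] th 3.038 z 0.0854 max res 0.16
[np.float64(0.3), np.float64(-4.7)] [np.float64(0.2), np.float64(-4.7)] [np.float64(0.7), np.float64(-4.6)] [np.float64(1.1), np.float64(-4.5)] [np.float64(1.6), np.float64(-4.4)] [np.float64(2.0), np.float64(-4.2)] [np.float64(2.4), np.float64(-4.0)] [np.float64(2.8), np.float64(-3.7)]
```

```bash
python3 -m crank '[{"gripper":12,"travel":[0.3,-4.7,0],"twist":[0,0,0]},{"gripper":12,"travel":[0.2,-4.7,0],"twist":[0,0,0]},{"gripper":12,"travel":[0.7,-4.6,0],"twist":[0,0,0]},{"gripper":12,"travel":[1.1,-4.5,0],"twist":[0,0,0]},{"gripper":12,"travel":[1.6,-4.4,0],"twist":[0,0,0]},{"gripper":12,"travel":[2.0,-4.2,0],"twist":[0,0,0]},{"gripper":12,"travel":[0,0,0],"twist":[0,0,0]},{"gripper":12,"travel":[0,0,0],"twist":[0,0,0]}]'; python3 k.py 8 .1
```

```text
time: 20.15
ee_pos: [0.554, 0.1504, 0.0854]
tcp_rot: [179.9, 0.1, -177.8]
wrist_force: [-0.5, 0.1, 6.1]
opening: 0.0195
grasp_force: 25.0
t 20.15 p [ 87.94 -20.5 ] W [-0.51  0.12] Frad_out 0.5 c,r [46.6   1.74 46.8 ] th -2.648 z 0.0854 max res 0.17
[np.float64(2.5), np.float64(-3.9)] [np.float64(2.8), np.float64(-3.7)] [np.float64(3.2), np.float64(-3.4)] [np.float64(3.5), np.float64(-3.1)] [np.float64(3.8), np.float64(-2.7)] [np.float64(4.0), np.float64(-2.4)] [np.float64(4.3), np.float64(-1.9)] [np.float64(4.4), np.float64(-1.5)]
```

```bash
python3 -m crank '[{"gripper":12,"travel":[2.5,-3.9,0],"twist":[0,0,0]},{"gripper":12,"travel":[2.8,-3.7,0],"twist":[0,0,0]},{"gripper":12,"travel":[3.2,-3.4,0],"twist":[0,0,0]},{"gripper":12,"travel":[3.5,-3.1,0],"twist":[0,0,0]},{"gripper":12,"travel":[3.8,-2.7,0],"twist":[0,0,0]},{"gripper":12,"travel":[4.0,-2.4,0],"twist":[0,0,0]},{"gripper":12,"travel":[4.3,-1.9,0],"twist":[0,0,0]},{"gripper":12,"travel":[0,0,0],"twist":[0,0,0]},{"gripper":12,"travel":[0,0,0],"twist":[0,0,0]}]'; python3 k.py 8 .1
```

```text
time: 21.28
ee_pos: [0.5309, 0.1282, 0.0854]
tcp_rot: [180.0, 0.1, -177.8]
wrist_force: [1.3, 0.5, 7.5]
opening: 0.0192
grasp_force: 25.1
t 21.27 p [ 63.99 -41.82] W [1.34 0.43] Frad_out -0.1 c,r [46.61  1.7  46.82] th -1.951 z 0.0854 max res 0.18
[np.float64(4.4), np.float64(-1.5)] [np.float64(4.6), np.float64(-1.1)] [np.float64(4.6), np.float64(-0.6)] [np.float64(4.7), np.float64(-0.1)] [np.float64(4.7), np.float64(0.3)] [np.float64(4.6), np.float64(0.8)] [np.float64(4.5), np.float64(1.2)] [np.float64(4.4), np.float64(1.7)]
```

```bash
python3 -m crank '[{"gripper":12,"travel":[4.4,-1.5,0],"twist":[0,0,0]},{"gripper":12,"travel":[4.6,-1.1,0],"twist":[0,0,0]},{"gripper":12,"travel":[4.6,-0.6,0],"twist":[0,0,0]},{"gripper":12,"travel":[4.7,-0.1,0],"twist":[0,0,0]},{"gripper":12,"travel":[4.7,0.3,0],"twist":[0,0,0]},{"gripper":12,"travel":[4.6,0.8,0],"twist":[0,0,0]},{"gripper":12,"travel":[4.5,1.2,0],"twist":[0,0,0]},{"gripper":12,"travel":[0,0,0],"twist":[0,0,0]},{"gripper":12,"travel":[0,0,0],"twist":[0,0,0]}]'; python3 k.py 8 .1
```

```text
time: 22.4
ee_pos: [0.499, 0.1259, 0.0854]
tcp_rot: [180.0, 0.1, -177.8]
wrist_force: [1.9, 0.4, 6.9]
opening: 0.019
grasp_force: 25.0
t 22.4 p [ 32.05 -42.95] W [1.95 0.33] Frad_out 0.92 c,r [46.61  1.72 46.81] th -1.256 z 0.0854 max res 0.18
[np.float64(4.3), np.float64(1.8)] [np.float64(4.2), np.float64(2.1)] [np.float64(4.0), np.float64(2.5)] [np.float64(3.7), np.float64(2.9)] [np.float64(3.4), np.float64(3.2)] [np.float64(3.0), np.float64(3.6)] [np.float64(2.7), np.float64(3.8)] [np.float64(2.3), np.float64(4.1)]
```

```bash
python3 -m crank '[{"gripper":12,"travel":[4.3,1.8,0],"twist":[0,0,0]},{"gripper":12,"travel":[4.2,2.1,0],"twist":[0,0,0]},{"gripper":12,"travel":[4.0,2.5,0],"twist":[0,0,0]},{"gripper":12,"travel":[3.7,2.9,0],"twist":[0,0,0]},{"gripper":12,"travel":[3.4,3.2,0],"twist":[0,0,0]},{"gripper":12,"travel":[3.0,3.6,0],"twist":[0,0,0]},{"gripper":12,"travel":[2.7,3.8,0],"twist":[0,0,0]},{"gripper":12,"travel":[0,0,0],"twist":[0,0,0]},{"gripper":12,"travel":[0,0,0],"twist":[0,0,0]}]'; python3 k.py 6 .1
```

```text
time: 23.52
ee_pos: [0.4729, 0.1447, 0.0853]
tcp_rot: [180.0, 0.1, -177.8]
wrist_force: [1.4, -0.3, 7.4]
opening: 0.0188
grasp_force: 25.2
t 23.52 p [  6.64 -23.18] W [ 1.34 -0.37] Frad_out 0.94 c,r [46.61  1.71 46.81] th -0.557 z 0.0853 max res 0.17
[np.float64(2.0), np.float64(4.2)] [np.float64(1.9), np.float64(4.3)] [np.float64(1.4), np.float64(4.5)] [np.float64(1.0), np.float64(4.6)] [np.float64(0.5), np.float64(4.7)] [np.float64(0.0), np.float64(4.7)]
```

```bash
python3 -m crank '[{"gripper":12,"travel":[2.0,4.2,0],"twist":[0,0,0]},{"gripper":12,"travel":[1.9,4.3,0],"twist":[0,0,0]},{"gripper":12,"travel":[1.4,4.5,0],"twist":[0,0,0]},{"gripper":12,"travel":[0,0,0],"twist":[0,0,0]},{"gripper":12,"travel":[0,0,0],"twist":[0,0,0]}]'; python3 k.py 6 .04
```

```text
time: 24.15
ee_pos: [0.467, 0.1574, 0.0853]
tcp_rot: [-180.0, 0.1, -177.8]
wrist_force: [0.5, -1.2, 8.4]
opening: 0.0195
grasp_force: 25.3
t 24.15 p [  1.2  -10.24] W [ 0.49 -1.23] Frad_out 0.16 c,r [46.6   1.71 46.82] th -0.257 z 0.0853 max res 0.16
[np.float64(0.3), np.float64(1.9)] [np.float64(0.4), np.float64(1.8)] [np.float64(0.3), np.float64(1.8)] [np.float64(0.2), np.float64(1.9)] [np.float64(0.1), np.float64(1.9)] [np.float64(0.1), np.float64(1.9)]
```

```bash
python3 -m crank '[{"gripper":12,"travel":[0.3,1.9,0],"twist":[0,0,0]},{"gripper":12,"travel":[0.4,1.8,0],"twist":[0,0,0]},{"gripper":12,"travel":[0,0,0],"twist":[0,0,0]}]'; python3 k.py 1 .04;python3 -m crank '[{"gripper":12,"travel":[0.3,1.8,0],"twist":[0,0,0]},{"gripper":12,"travel":[0,0,0],"twist":[0,0,0]}]'; python3 k.py 4 .04
```

```text
time: 24.52
ee_pos: [0.4661, 0.1608, 0.0853]
tcp_rot: [-179.9, 0.1, -177.9]
wrist_force: [0.6, -2.1, 8.5]
opening: 0.0198
grasp_force: 25.3
t 24.52 p [ 0.49 -6.86] W [ 0.52 -2.16] Frad_out 0.12 c,r [46.59  1.7  46.82] th -0.184 z 0.0853 max res 0.16
[np.float64(0.2), np.float64(1.9)] 
time: 24.78
ee_pos: [0.4657, 0.1625, 0.0853]
tcp_rot: [-179.9, 0.1, -177.9]
wrist_force: [-0.1, -2.6, 9.0]
opening: 0.0191
grasp_force: 25.4
t 24.77 p [ 0.15 -5.11] W [-0.15 -2.57] Frad_out -0.52 c,r [46.57  1.7  46.83] th -0.146 z 0.0853 max res 0.21
[np.float64(0.2), np.float64(1.9)] [np.float64(0.2), np.float64(1.9)] [np.float64(0.1), np.float64(1.9)] [np.float64(0.0), np.float64(1.9)]
```

```bash
python3 -m crank '[{"gripper":12,"travel":[0.2,1.5,0],"twist":[0,0,0]},{"gripper":12,"travel":[0,0,0],"twist":[0,0,0]}]'; python3 k.py 1 .04;python3 -m crank '[{"gripper":12,"travel":[0.2,1.5,0],"twist":[0,0,0]},{"gripper":12,"travel":[0,0,0],"twist":[0,0,0]}]'; python3 k.py 4 .04
```

```text
time: 25.02
ee_pos: [0.4655, 0.164, 0.0853]
tcp_rot: [-179.9, 0.1, -177.9]
wrist_force: [1.2, -2.5, 7.9]
opening: 0.0194
grasp_force: 25.3
t 25.02 p [-0.03 -3.62] W [ 1.07 -2.52] Frad_out 0.77 c,r [46.58  1.7  46.83] th -0.114 z 0.0853 max res 0.23
[np.float64(0.1), np.float64(1.9)] 
time: 25.28
ee_pos: [0.4653, 0.1651, 0.0853]
tcp_rot: [-179.9, 0.1, -177.9]
wrist_force: [0.4, -6.1, 7.9]
opening: 0.0194
grasp_force: 25.5
t 25.27 p [-0.2  -2.48] W [ 0.17 -6.11] Frad_out -0.38 c,r [46.56  1.69 46.83] th -0.089 z 0.0853 max res 0.21
[np.float64(0.0), np.float64(1.9)] [np.float64(0.1), np.float64(1.9)] [np.float64(-0.0), np.float64(1.9)] [np.float64(-0.1), np.float64(1.9)]
```

```bash
python3 -m crank '[{"gripper":12,"travel":[0.1,1.5,0],"twist":[0,0,0]},{"gripper":12,"travel":[0,0,0],"twist":[0,0,0]}]'; python3 k.py 1 .04
```

```text
time: 25.52
ee_pos: [0.4652, 0.1655, 0.0853]
tcp_rot: [-179.8, 0.1, -177.9]
wrist_force: [1.5, -11.6, 8.9]
opening: 0.0192
grasp_force: 26.0
t 25.52 p [-0.24 -2.08] W [  1.1  -11.67] Frad_out 0.16 c,r [46.56  1.69 46.84] th -0.08 z 0.0853 max res 0.21
[np.float64(-0.0), np.float64(1.9)]
```

```bash
python3 -m crank '[{"gripper":12,"travel":[0,1,0],"twist":[0,0,0]},{"gripper":12,"travel":[0,0,0],"twist":[0,0,0]},{"gripper":12,"travel":[0,0,0],"twist":[0,0,0]}]'; python3 k.py 1 .04;python3 -m crank '[{"gripper":50,"travel":[0,0,0],"twist":[0,0,0]},{"gripper":50,"travel":[0,0,0],"twist":[0,0,0]},{"gripper":50,"travel":[0,0,0],"twist":[0,0,0]},{"gripper":50,"travel":[0,0,-10],"twist":[0,0,0]},{"gripper":50,"travel":[0,0,-25],"twist":[0,0,0]},{"gripper":50,"travel":[0,0,-40],"twist":[0,0,0]},{"gripper":50,"travel":[30,0,-40],"twist":[0,0,0]},{"gripper":50,"travel":[50,0,0],"twist":[0,0,0]},{"gripper":50,"travel":[0,0,0],"twist":[0,0,0]},{"gripper":50,"travel":[0,0,0],"twist":[0,0,0]}]'
python3 - <<'E'
from h import *
s=bot.camera("side")[:,:,::-1];t=bot.camera("top")[:,:,::-1]
h=cv2.cvtColor(s,cv2.COLOR_BGR2HSV);m=cv2.inRange(h,(4,130,60),(14,255,255))
k,_,st,c=cv2.connectedComponentsWithStats(m);print([(*st[i],*c[i].round(1)) for i in range(1,k) if st[i][4]>20 and 330<c[i][0]<440 and c[i][1]>260])
print(proj("side",[.6635,.1757,.0335]))
a=cv2.resize(s[240:380,220:440],None,fx=3.5,fy=3.5,interpolation=cv2.INTER_CUBIC)
cv2.imwrite("pics/z1.png",a)
E
```

```text
time: 25.9
ee_pos: [0.4653, 0.1658, 0.0853]
tcp_rot: [-179.7, 0.1, -177.9]
wrist_force: [1.7, -16.2, 10.2]
opening: 0.019
grasp_force: 26.3
t 25.9 p [-0.18 -1.8 ] W [  1.11 -16.25] Frad_out -0.11 c,r [46.55  1.69 46.84] th -0.075 z 0.0853 max res 0.2
[np.float64(0.1), np.float64(1.9)] 
time: 27.15
ee_pos: [0.3849, 0.1656, 0.1998]
tcp_rot: [180.0, 0.1, -177.8]
wrist_force: [-0.1, 0.3, -0.7]
opening: 0.0501
grasp_force: 0.0
[(np.int32(397), np.int32(258), np.int32(24), np.int32(6), np.int32(34), np.float64(407.9), np.float64(261.4)), (np.int32(373), np.int32(299), np.int32(21), np.int32(23), np.int32(338), np.float64(383.8), np.float64(310.0)), (np.int32(342), np.int32(321), np.int32(8), np.int32(10), np.int32(41), np.float64(345.5), np.float64(326.2))]
[381.24835578 309.98758455]
```

View pics/z1.png

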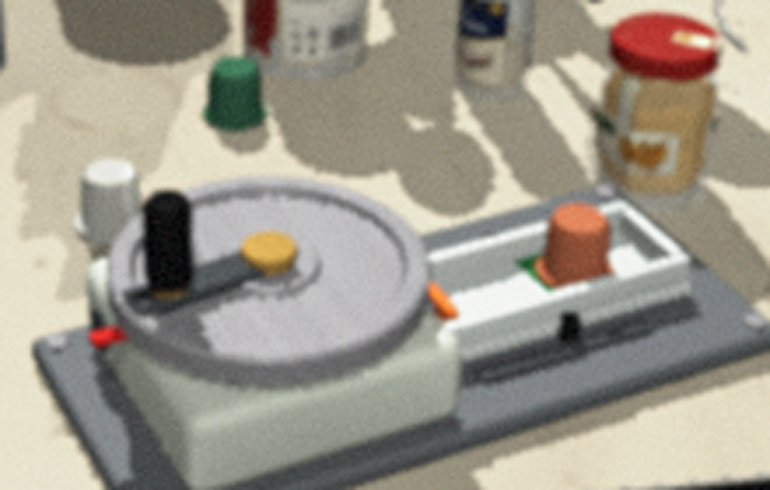

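```bash
python3 -c "
from workcell import bot
print(bot.job_done())"
```

```text
the job is handed in; nothing more can be done
None
```

The copper capsule stands upright on the green pad, the wheel went one full clockwise turn to its stop with the pusher back home, and the job is handed in at about 27 s; the handle's strain at the points I checked stayed below about 2.5 N (limit 10 N), and no verdict came back.

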